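Change over the battery test station

TASK

The discharge run is over: first set the station's three-position toggle to off, its centre detent (lift no battery before that, and leave it off), then clear the tested batteries from the test bed, red-topped ones into the red tray and blue-topped ones into the blue tray, down on the tray floor and not on top of one another. Only once they are all cleared, turn the peak-pointer knob back to its zero stop, and after that stand the fresh green-topped battery upright and squarely in the green-outlined bay of the bed. Leave the meter, screwdriver, spray can and tape roll where they are.

Things in the scene. Friction and masses are not known exactly. Their poses are not given: they have to be found in the camera images.
- console: Grey control console with a brushed plate on top, 270 (x) x 110 (y) x 60 mm tall, fixed to the bench. Origin at the centre of its underside. The toggle stands at its x = -75 mm, the knob at its x = +75 mm, both on the centre line. It may stand on the left or the right of the work area.
- toggle (a joint): Toggle lever, rad. 0 = upright = off; about +0.38 = leaning to the console's +x (orange square, discharge; it starts here), about -0.38 = leaning to -x (blue square, charge). A spring detent draws it to the nearest of the three: let go within 0.15 of 0 it snaps to 0. It takes about 4 N at the ball.
- toggle_tip (a point): Centre of the toggle's red 16 mm ball, on a 10 mm steel rod, 55 mm from the lever's pivot, which lies on the console's centre line 64 mm above the bench (the ball is 119 mm above the bench when upright).
- knob (a joint): Peak-pointer reset knob, rad, 0 = at its firm zero stop, up to 5.2; grows clockwise seen from above, so turn it anticlockwise to reset. Stays where left (friction 0.05 N m). At 0 its bar lies along the console's x axis and the white pointer on it points to the console's -x, at the thick red mark.
- knob_grip (a point): On the knob's vertical axis, 93 mm above the bench, 10 mm below the top of the knob's grip bar. The bar is 50 mm long, 14 mm thick, 34 mm tall, on a 52 mm round foot; grip it across the 14 mm. Axes turn with the knob: its x runs along the bar, the white pointer on its -x half.
- bed: Grey test bed, plate 130 (x) x 360 (y) x 12 mm, fixed; origin at the centre of its underside. Four bays in a row at y = -132, -44, +44 and +132 mm with copper strips (all level with the top); each bay is an outline of 62 (x) x 82 (y) mm. The tested batteries stand in the bays, one in each at most, long side along the bed's y.
- green_bay (a point): Centre of the green-outlined bay, on the bed's top surface (12 mm above the bench); axes as the bed's.
- tray_red: Red open tray, outside 120 (x) x 200 (y) x 24 mm tall, walls and floor 5 mm, fixed; origin at the centre of its underside. Room for two batteries end to end along its y.
- tray_blue: Blue open tray, otherwise the same as the red one.
- dock: Fixed wooden block 120 x 120 x 12 mm on which the fresh battery stands at the start; origin at the centre of its underside. On the side opposite to the console.
- red1: Tested battery with a red top, grey block, 70 mm long (its y axis), 36 mm thick (its x axis), 50 mm tall (its z axis), 0.25 to 0.45 kg; origin at the centre of the block, z up through the coloured top at the start. Smooth plain faces, may be gripped across the 36 mm. May be absent.
- red2: Tested battery with a red top, same shape as red1. May be absent.
- blue1: Tested battery with a blue top, same shape as red1. May be absent.
- blue2: Tested battery with a blue top, same shape as red1. May be absent.
- fresh: Fresh battery with a green top, same shape as red1, always there. It is to stand with its long side along the bed's y, either way round.
- meter: Yellow hand-held meter lying on the bench beyond the trays, 75 x 150 x 34 mm; origin under its centre. Leave alone.
- driver: Screwdriver with an orange handle, 190 mm, lying beyond the trays. Leave alone.
- spray: Spray can, 52 mm across, 150 mm tall, standing beyond the trays; origin under its centre. Leave alone.
- tape: Roll of black tape lying flat, 90 mm across, 20 mm thick; origin under its centre. Leave alone.

How it is judged:
By the outcome, as a careful person would: the job done as asked, in the order asked, and still so for the second after the job is handed in, with the robot touching nothing.
Of red1, red2, blue1, blue2 only 3 to 4 are there at a start; the rules pass over those that are not, and their reading is None.
At some moment in a run one of red1, red2, blue1, blue2, fresh may be knocked a few centimetres aside while the robot is not near it.
Once in a run the grip may slacken for a moment while it holds something.
It also fails if it takes over 192 s, if anything falls off the work surface, if the arm or the gripper's body presses on something with over 40 N, if the wrist force passes 120 N, or if a joint passes its speed limit or range.

ROBOT

A 7-joint arm with a two-finger parallel gripper is mounted at the origin on the work surface. World frame = base frame: x ahead of the robot, y to its left, z up, the work surface at z = 0. Lengths are in m, angles in rad, forces in N, time in s.
With the tool pointing down it reaches from about 0.425 to 1.025 m from the base axis. Payload 9.4 kg.
Tool frame: the origin (TCP) lies at the very end of the fingers, on their centre line; the grasp point (between the pads) lies 19 mm behind it; z points along the fingers, x is the direction in which the jaws open and shut, and the axes are right-handed (so a half turn about z gives the same grasp; the last joint's range is limited). The gripper opens to 93 mm and grips with 3 to 60 N. Pads are 15 mm wide; open, the fingers measure 128 mm over their backs; the gripper's body (75 mm by 188 mm) begins 65 mm behind the grasp point.
Start: joints at [-1.386, 0.599, -0.003, 1.599, 0.002, 0.943, -0.08], TCP at [0.188, 0.7, 0.219] pointing down, gripper open.
Joint ranges: [-2.57, 2.57], [-0.35, 1.97], [-1.29, 1.29], [0.11, 2.56], [-1.05, 4.19], [0.11, 1.86], [-2.63, 2.63]. Speed limits (rad/s): [2.22, 2.22, 3.01, 3.01, 3.14, 3.14, 3.14].

INTERFACE

Orientations are given as a unit quaternion [x, y, z, w].
In Python, from bench import get_state, snapshot, calibration, finish_job, cut_out gives the robot as it stands. The module is installed in compiled form; this text tells all that it offers.
- The arm moves only by the tool move_arm, never from a script. Its argument "commands" is one flat list of numbers, 6 for each row, row after row: the shift along the tool's x, y, z in m, then the turn, a rotation vector about the tool's x, y, z in degrees. A call has 1 to 8 rows; each row shifts and turns the commanded pose from where the row before left it, along the tool's axes as they then stand; what a row does not reach is not made up. A row lasts 1/10 s, in which the tool goes at most 50 mm and 8.59 degrees, less where a joint would pass 70% of its speed; a pose out of reach is approached as far as the arm can. A call is refused whole if a number of a shift passes 0.05 or a number of a turn 8.59, either way. A call with a gripper value outside its range is refused whole. "gripper" is the opening, from 0 (shut) to 1 (fully open), set as the call begins (left out, the last holds). The fingers move at their own pace and stop on an object; "newtons" is the grip in N (left out, the last holds). Time passes only in rows, so rows that do not move let the fingers close. It gives the time, the measured TCP pose, the force and the opening at its end, in the units of the state.
- get_state(): the state, without advancing time (a new reading comes with each control period).
- snapshot(name): name is "side" or "top"; returns (picture, depth): 420x560x3 uint8, blue, green, red; 420x560 float32, m along the optical axis (not along the pixel's ray), 0 where there is no reading.
- calibration(name): a dict with "fx", "fy", "cx", "cy" (pixels), "eye" and "rotation" of the camera in the world. Camera axes: x right, y up, looking along -z (the intrinsics and any distortion apply to the point x, -y, -z); pixel columns grow to the right and rows downward; lengths in m; the calibration is good to about 2 mm. A picture is of the moment at which its call begins. calibration takes no time and is no camera call.
- finish_job(): hands the job in, once; it reports no verdict.
Trained networks look in the newest picture that a camera, given by its name, has taken for a name from the list of things; names that differ only in an ending like _2 or _b are one class to them, and where a whole thing is asked for, a point or a joint stands for the part that bears it (a point fixed in the world has none). Each returns a list of dicts, best first, with "p" (0 to 1); they miss things now and then, are a little off and sometimes report something else, mostly with a low value. They report only what shows in the picture. A call takes as long as a camera call.
- cut_out(camera, thing): "region" (420x560 bool, what is visible of it) and "point" ([column, row] in pixels, amid what is visible of it).
The state is a dict: "clock": time; "q": joint angles; "joint_vel": joint speeds; "effort": joint torques, N m; "eef_pos": TCP position; "orientation": TCP orientation; "wrist_force": force on the tool from outside, world axes, zero at the start; "torque": the same for the moment, N m; "finger_gap": finger opening in m.
Only numpy, scipy, OpenCV 4.12 (cv2) and the standard library are available. Lean on these libraries where they do the work, as an engineer would, in place of code of your own. Each camera call takes 0.05 s, during which the arm holds its last target. There are 200 camera calls.

## Working session

There is one attempt and no reset: what is moved stays moved. The work goes in short steps, Python scripts to look and compute and a tool call to move; the robot and the scene stay as the last step left them, time stands still between calls to the robot, and variables do not carry over. Pictures are saved under pics/ and viewed, about 12 in all and at most 16, crops included, and the job is handed in when it is done.

Besides the shell and the picture viewer there is one more tool, called after ">>>" by a JSON object that holds its "fn" and its "kwargs". move_arm: Moves the arm, as the interface text tells. Its arguments: {"type":"object","properties":{"commands":{"type":"array","items":{"type":"number"}},"gripper":{"type":"number"},"newtons":{"type":"number"}},"required":["commands"]}

```bash
mkdir -p pics; ls
python3 - <<'E'
from bench import *
import cv2,numpy as np
print(get_state())
for n in("side","top"):
    p,d=snapshot(n); cv2.imwrite(f"pics/{n}0.png",p); np.save(f"{n}_d.npy",d); c=calibration(n); print(n,c)
E
```

```text
pics
{'clock': 0.0, 'q': array([-1.38571898,  0.60015131, -0.00253251,  1.60013357,  0.00182163,
        0.94293851, -0.07982096]), 'joint_vel': array([-9.73710910e-04, -7.59166017e-04, -8.45207944e-05, -1.46301767e-04,
        5.53409652e-04, -5.75408886e-04, -3.29029596e-04]), 'effort': array([ 1.04098021e-03, -7.65063214e+01,  1.49763968e+00, -2.52343887e+01,
       -5.24050975e-02,  1.67851715e-02,  1.36057934e-04]), 'eef_pos': array([0.18752839, 0.69980127, 0.21773992]), 'orientation': array([ 7.93333763e-01,  6.08786396e-01, -5.90252653e-04,  5.61294221e-04]), 'wrist_force': array([-0.25249987,  0.25231495, -0.50513003]), 'torque': array([-0.01914845, -0.05918457,  0.00872879]), 'finger_gap': 0.09290886834444634}
side {'fx': 457.1934720820668, 'fy': 457.1934720820668, 'cx': 273.8934049667149, 'cy': 208.67078422040217, 'eye': array([ 0.16606856, -0.62200578,  0.8109272 ]), 'rotation': array([ 0.37556077, -0.11627903, -0.29396575,  0.87121607])}
top {'fx': 434.03675445350376, 'fy': 434.03675445350376, 'cx': 280.8305775303137, 'cy': 207.25380256875772, 'eye': array([ 0.37531677, -0.01133922,  1.16053949]), 'rotation': array([-0.07629716,  0.05945092,  0.70602484, -0.70155061])}
```

View pics/top0.png

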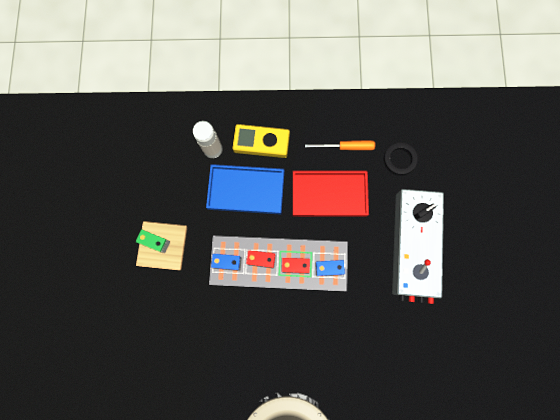

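View pics/side0.png

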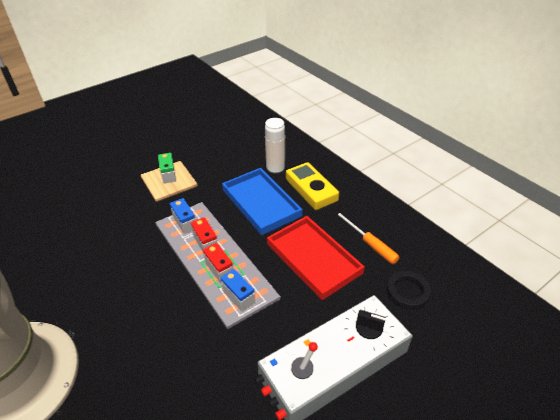

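```bash
cat > h.py <<'E'
from bench import *
import cv2,numpy as np
from scipy.spatial.transform import Rotation as R
def cloud(n,tag=None):
    p,d=snapshot(n); c=calibration(n)
    if tag: cv2.imwrite(f"pics/{tag}.png",p)
    v,u=np.mgrid[:420,:560]
    P=np.stack([(u-c["cx"])/c["fx"]*d,-(v-c["cy"])/c["fy"]*d,-d],-1)@R.from_quat(c["rotation"]).as_matrix().T+c["eye"]
    P[d==0]=np.nan
    return p,P
def rect(xy):
    r=cv2.minAreaRect((xy*1000).astype(np.float32)); b=cv2.boxPoints(r)
    e=[b[1]-b[0],b[2]-b[1]]; l=max(e,key=np.linalg.norm)
    return np.round(r[0],1),np.round(sorted(r[1]),1),round(np.degrees(np.arctan2(l[1],l[0]))%180,1)
def bats(p,P):
    hsv=cv2.cvtColor(p,cv2.COLOR_BGR2HSV); out=[]
    for nm,lo in(("red",((0,8),(172,180))),("blue",((100,125),)),("green",((50,80),))):
        m=np.zeros(p.shape[:2],bool)
        for a,b in lo: m|=(hsv[...,0]>=a)&(hsv[...,0]<=b)
        m&=(hsv[...,1]>130)&(hsv[...,2]>60)&(P[...,2]>.04)&(P[...,2]<.5)
        k,l,s,_=cv2.connectedComponentsWithStats(m.astype(np.uint8))
        for i in range(1,k):
            if s[i,4]>60:
                Q=P[l==i]; z=np.nanmedian(Q[:,2]); Q=Q[np.abs(Q[:,2]-z)<.012]
                out.append((nm,*rect(Q[:,:2]),round(z*1000,1),s[i,4],s[i,:2]))
    return out
E
python3 - <<'E'
from h import *
for n in("top","side"):
    p,P=cloud(n)
    print(n,"bench",P[330,100],P[60+300,480])
    for b in bats(p,P): print(*b)
    for t in("console","bed","tray_red","tray_blue","dock","knob","toggle"):
        r=cut_out(n,t)
        if not r: print(t,None);continue
        r=r[0]; Q=P[r["region"]]; Q=Q[~np.isnan(Q[:,0])]; zs=np.percentile(Q[:,2],[5,50,95])
        q=Q
        if t=="console": q=Q[abs(Q[:,2]-.06)<.008]
        if t=="bed": q=Q[abs(Q[:,2]-.012)<.006]
        print(t,round(r["p"],2),r["point"],*rect(q[:,:2]),np.round(zs*1000))
E
```

```text
top bench [ 2.79323244e-01  4.89262293e-01 -4.70095255e-04] [ 0.20413721 -0.48568876 -0.00136188]
red [458.1  67.4] [36.  68.6] 82.4 60.8 355 [246 251]
red [441.5 -21.8] [35.5 68.4] 89.5 60.8 357 [282 258]
blue [451.4 157. ] [35.2 70. ] 84.8 60.8 347 [211 254]
blue [ 434.6 -107.9] [34.9 69.3] 92.6 60.7 348 [316 260]
green [506.4 350.8] [35.3 70.7] 68.4 61.2 327 [136 230]
console 0.92 [417.5, 245.5] [ 497.1 -337.1] [110.8 269.9] 175.2 [28. 59. 71.]
bed 0.72 [276.1, 261.0] [450.1  24. ] [130.1 360. ] 87.1 [ 7. 11. 15.]
tray_red 0.65 [331.1, 195.5] [ 639.1 -116.2] [128.7 197.6] 89.5 [ 0.  4. 23.]
tray_blue 0.66 [242.9, 189.4] [650.1 113.4] [121.6 200.5] 85.7 [ 1.  5. 24.]
dock 0.8 [166.4, 252.9] [499.5 338.9] [122.  126.3] 84.1 [ 7. 11. 15.]
knob 0.8 [423.1, 211.3] [ 571.5 -347.5] [50.2 57.4] 95.1 [ 65.  71. 103.]
toggle 0.56 [423.6, 267.0] [ 434.9 -331.3] [11.2 26.5] 0.0 [ 75. 103. 122.]
side bench [ 1.71951247e-01 -5.31257816e-05 -2.73101956e-03] [ 0.72296061 -0.50489322 -0.0011065 ]
red [459.   62.8] [36.9 72.3] 82.6 60.1 369 [191 217]
red [441.7 -25.6] [36.2 73.8] 86.9 60.3 442 [203 243]
blue [451.7 150.8] [35.8 72.8] 84.0 60.0 321 [169 198]
blue [ 434.8 -112.9] [36.6 71.5] 93.3 60.5 494 [221 269]
green [506.7 344.8] [35.7 71.3] 68.0 59.7 230 [158 153]
console 0.97 [332.9, 359.9] [ 497.3 -343.5] [109.9 269.3] 175.0 [24. 60. 81.]
bed 0.83 [209.9, 272.0] [450.8  18.9] [130.8 363. ] 86.9 [ 8. 11. 13.]
tray_red 0.69 [317.3, 255.7] [ 645.2 -109.2] [140.8 224.7] 89.2 [ 1.  4. 23.]
tray_blue 0.77 [260.7, 201.1] [658.3 106.6] [139.4 204.5] 85.2 [ 1.  4. 22.]
dock 0.79 [169.4, 182.2] [499.  338.8] [119.5 138.7] 83.2 [ 4. 10. 13.]
knob 0.76 [368.9, 325.7] [ 566.9 -354.8] [36.1 54.7] 126.2 [ 68.  81. 103.]
toggle 0.67 [310.7, 352.4] [ 434. -339.] [14.1 28.1] 6.3 [ 69. 104. 122.]
```

```bash
cat >> h.py <<'E'
def yaw():
    X=R.from_quat(get_state()["orientation"]).as_matrix()[:,0]; return np.degrees(np.arctan2(X[1],X[0]))
def to(x,y,z,a,frm=None):
    "mm, deg; prints turn about tool z (deg) and the shift (mm) in tool axes after the turn"
    s=get_state(); p=s["eef_pos"]*1000 if frm is None else np.array(frm[:3]); y0=yaw() if frm is None else frm[3]
    t=(y0-a+90)%180-90
    f=np.radians(y0-t); d=np.array([x,y,z])-p
    print("turn",round(t,1),"shift",np.round([d[0]*np.cos(f)+d[1]*np.sin(f),d[0]*np.sin(f)-d[1]*np.cos(f),-d[2]],1),"now",np.round(p,1),round(y0,1),"->",round(y0-t,1))
    return (x,y,z,y0-t)
E
python3 - <<'E'
from h import *
M=R.from_quat(get_state()["orientation"]).as_matrix();print(M.round(3))
f=to(500,250,218,-5); to(422,-334,218,-5,f)
E
```

```text
[[ 0.259  0.966  0.   ]
 [ 0.966 -0.259  0.   ]
 [ 0.     0.    -1.   ]]
turn 80.0 shift [350.4 421.4   0.6] now [187.6 700.3 218.6] 75.0 -> -5.0
turn 0.0 shift [-26.8 588.6   0. ] now [500 250 218] -5.0 -> -5.0
```

>>> {"fn": "move_arm", "kwargs": {"commands": [0,0,0,0,0,8,0,0,0,0,0,8,0,0,0,0,0,8,0,0,0,0,0,8,0,0,0,0,0,8], "gripper": 1, "newtons": 25}}

```text
clock: 1.4
eef_pos: [0.1876, 0.7003, 0.2187]
orientation: [0.955, 0.298, -0.0, -0.0]
wrist_force: [0.1, -0.1, -0.5]
finger_gap: 0.0927
```

>>> {"fn": "move_arm", "kwargs": {"commands": [0,0,0,0,0,8,0,0,0,0,0,8,0,0,0,0,0,8,0,0,0,0,0,8,0,0,0,0,0,8]}}

```text
clock: 1.9
eef_pos: [0.1875, 0.7004, 0.2187]
orientation: [0.999, -0.046, -0.0, -0.0]
wrist_force: [0.0, 0.1, -0.6]
finger_gap: 0.093
```

>>> {"fn": "move_arm", "kwargs": {"commands": [0.027,0.0325,0,0,0,0,0.027,0.0325,0,0,0,0,0.027,0.0325,0,0,0,0,0.027,0.0325,0,0,0,0,0.027,0.0325,0,0,0,0,0.027,0.0325,0,0,0,0,0.027,0.0325,0,0,0,0]}}

```text
clock: 2.6
eef_pos: [0.3568, 0.4558, 0.2189]
orientation: [0.999, -0.043, 0.0, -0.0]
wrist_force: [0.6, 0.7, -0.6]
finger_gap: 0.0933
```

>>> {"fn": "move_arm", "kwargs": {"commands": [0.027,0.0325,0,0,0,0,0.027,0.0325,0,0,0,0,0.027,0.0325,0,0,0,0,0.027,0.0325,0,0,0,0,0.027,0.0325,0,0,0,0,0.027,0.0325,0,0,0,0]}}

```text
clock: 3.2
eef_pos: [0.5014, 0.2475, 0.2189]
orientation: [0.999, -0.043, 0.0, -0.0]
wrist_force: [0.5, 0.4, 0.2]
finger_gap: 0.0934
```

>>> {"fn": "move_arm", "kwargs": {"commands": [-0.002,0.042,0,0,0,0,-0.002,0.042,0,0,0,0,-0.002,0.042,0,0,0,0,-0.002,0.042,0,0,0,0,-0.002,0.042,0,0,0,0,-0.002,0.042,0,0,0,0,-0.002,0.042,0,0,0,0]}}

```text
clock: 3.9
eef_pos: [0.4607, -0.0444, 0.219]
orientation: [0.999, -0.043, 0.0, -0.0]
wrist_force: [0.2, -0.1, 0.2]
finger_gap: 0.0925
```

>>> {"fn": "move_arm", "kwargs": {"commands": [-0.002,0.042,0,0,0,0,-0.002,0.042,0,0,0,0,-0.002,0.042,0,0,0,0,-0.002,0.042,0,0,0,0,-0.002,0.042,0,0,0,0,-0.002,0.042,0,0,0,0,-0.002,0.042,0,0,0,0]}}

```text
clock: 4.6
eef_pos: [0.4211, -0.3362, 0.2189]
orientation: [0.999, -0.044, 0.0, 0.0]
wrist_force: [1.0, 0.6, 0.8]
finger_gap: 0.0932
```

Run:
```python
from h import *
f=to(422,-334,100,-5)
for n in("top","side"):
    p,P=cloud(n,n+"1")
    for b in bats(p,P): print(*b)
```

```text
turn 0.0 shift [  0.7  -2.3 118.9] now [ 421.1 -336.2  218.9] -5.0 -> -5.0
red [457.9  67.1] [36.  67.9] 82.3 61.2 352 [246 251]
red [441.4 -21.7] [35.2 68.2] 89.4 60.8 358 [282 258]
blue [451.7 156.7] [35.4 69.8] 83.7 60.9 345 [211 254]
blue [ 434.6 -108. ] [35.  69.2] 92.5 60.7 346 [316 260]
green [507.1 350.5] [35.3 71.4] 69.9 61.4 326 [136 230]
red [458.9  63.1] [36.6 72.4] 81.4 60.2 370 [191 217]
red [441.9 -25.8] [36.2 72.6] 88.0 60.3 442 [203 243]
blue [451.4 151.9] [36.1 72.6] 84.0 60.0 320 [169 198]
blue [ 434.7 -111.3] [36.6 67.8] 93.8 60.6 237 [221 269]
green [507.4 346.4] [35.7 75.3] 67.9 59.6 231 [158 153]
```

View pics/side1.png

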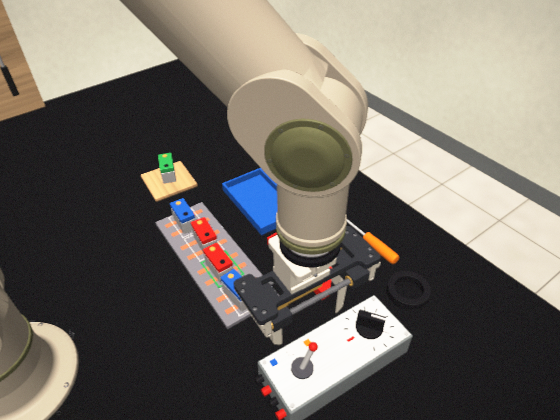

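Run:
```python
from h import *
for n in("side","top"):
    p,P=cloud(n)
    m=(P[...,2]>.21)&(P[...,2]<.25)&(abs(P[...,0]-.42)<.1)&(abs(P[...,1]+.336)<.06)
    Q=P[m];print(n,m.sum())
    for s in(-1,1):
        q=Q[(Q[:,0]-.42)*s>0]
        if len(q)>5: print(np.percentile(q,[5,50,95],axis=0).round(4))
```

```text
side 291
[[ 0.3575 -0.3459  0.2216]
 [ 0.364  -0.3447  0.2361]
 [ 0.3716 -0.3372  0.2475]]
[[ 0.4648 -0.356   0.2208]
 [ 0.4665 -0.3531  0.2356]
 [ 0.477  -0.3393  0.2484]]
top 40
[[ 0.3638 -0.3209  0.2182]
 [ 0.3684 -0.3207  0.2232]
 [ 0.371  -0.3203  0.2238]]
[[ 0.465  -0.3383  0.2196]
 [ 0.4697 -0.3305  0.2325]
 [ 0.4757 -0.3297  0.2478]]
```

>>> {"fn": "move_arm", "kwargs": {"commands": [0,-0.001,0.04,0,0,0,0,-0.001,0.04,0,0,0,0,0,0.039,0,0,0,0,0,0,0,0,0]}}

```text
clock: 5.2
eef_pos: [0.4203, -0.3292, 0.0961]
orientation: [0.999, -0.042, -0.003, -0.002]
wrist_force: [0.3, 0.3, 0.5]
finger_gap: 0.0931
```

>>> {"fn": "move_arm", "kwargs": {"commands": [0,0,0,0,0,0,0,0,0,0,0,0,0,0,0,0,0,0,0,0,0,0,0,0,0,0,0,0,0,0,0,0,0,0,0,0,0,0,0,0,0,0,0,0,0,0,0,0], "gripper": 0, "newtons": 15}}

```text
clock: 6.0
eef_pos: [0.4212, -0.3323, 0.0997]
orientation: [0.999, -0.044, -0.0, -0.0]
wrist_force: [-0.3, -0.0, 0.5]
finger_gap: 0.0333
```

>>> {"fn": "move_arm", "kwargs": {"commands": [0,0,0,0,0,0,0,0,0,0,0,0,0,0,0,0,0,0,0,0,0,0,0,0]}}

```text
clock: 6.4
eef_pos: [0.4219, -0.3324, 0.0996]
orientation: [0.999, -0.043, 0.0, 0.0]
wrist_force: [2.0, 0.7, 1.2]
finger_gap: 0.0146
```

>>> {"fn": "move_arm", "kwargs": {"commands": [0,0,0,0,0,0,0,0,0,0,0,0,0,0,0,0,0,0,0,0,0,0,0,0,0,0,0,0,0,0,0,0,0,0,0,0,0,0,0,0,0,0,0,0,0,0,0,0], "gripper": 1}}

```text
clock: 7.2
eef_pos: [0.4215, -0.3325, 0.0996]
orientation: [0.999, -0.044, -0.0, -0.0]
wrist_force: [-0.6, 0.3, 1.0]
finger_gap: 0.0742
```

>>> {"fn": "move_arm", "kwargs": {"commands": [0,0,-0.04,0,0,0,0,0,-0.04,0,0,0,0,0,-0.04,0,0,0,0,0,0,0,0,0]}}

```text
clock: 7.6
eef_pos: [0.4231, -0.3342, 0.2241]
orientation: [0.999, -0.044, 0.003, 0.002]
wrist_force: [1.2, 0.4, -0.3]
finger_gap: 0.0929
```

>>> {"fn": "move_arm", "kwargs": {"commands": [0,-0.04,0,0,0,0,0,-0.04,0,0,0,0,0,-0.04,0,0,0,0,0,-0.04,0,0,0,0,0,-0.04,0,0,0,0]}}

```text
clock: 8.1
eef_pos: [0.4386, -0.1316, 0.2192]
orientation: [0.999, -0.044, -0.0, -0.0]
wrist_force: [0.6, -0.9, -0.4]
finger_gap: 0.093
```

Run:
```python
from h import *
for n in("top","side"):
    p,P=cloud(n,n+"2")
    for b in bats(p,P): print(*b)
    r=cut_out(n,"toggle")
    if r:
        Q=P[r[0]["region"]];q=Q[Q[:,2]>.105]; print("toggle",r[0]["p"],r[0]["point"],q.mean(0) if len(q) else Q.max(0))
cv2.imwrite("pics/c2.png",cv2.resize(p[280:,220:440],None,fx=3,fy=3))
```

```text
red [458.   67.3] [35.7 68.2] 82.2 61.1 353 [246 251]
red [441.5 -21.8] [35.5 68.2] 89.6 60.7 358 [282 258]
blue [451.6 156.7] [35.3 69.3] 83.7 61.1 344 [211 254]
blue [433.6 -94.8] [35.  43.1] 90.4 60.5 184 [316 261]
green [507.2 350.5] [34.6 71.6] 70.7 61.6 327 [136 230]
red [442.2  47.7] [10.1 38.9] 75.3 60.6 61 [196 229]
red [442.1 -26.1] [36.9 70.6] 87.8 60.3 426 [203 243]
red [ 422.3 -337.5] [11.6 12.5] 51.5 123.8 61 [299 347]
blue [440.3 152.5] [12.7 69.6] 85.1 60.3 129 [169 201]
blue [ 434.9 -113. ] [36.7 70.2] 91.1 60.4 492 [221 269]
green [506.7 344.6] [35.6 72.1] 68.1 59.8 230 [158 153]
toggle 0.53 [301.1, 353.7] [ 0.42197398 -0.33737204  0.12142612]
```

View pics/c2.png

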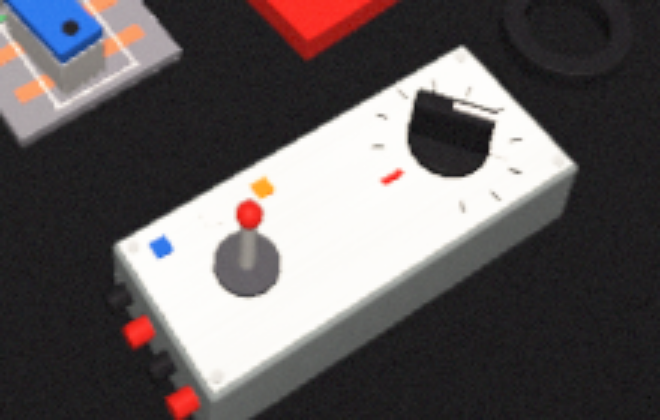

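Run:
```python
from h import *
for n in("top","side"):
    p,P=cloud(n)
    for t in("spray","meter","driver"):
        r=cut_out(n,t)
        if r: Q=P[r[0]["region"]];Q=Q[Q[:,2]>.005];print(n,t,r[0]["p"],np.nanpercentile(Q,[3,50,97],axis=0).round(3).tolist())
f=to(434.6,-109,119,2.5)
```

```text
top spray 0.71 [[0.481, 0.314, 0.017], [0.504, 0.344, 0.061], [0.525, 0.382, 0.065]]
top meter 0.57 [[0.744, 0.001, 0.014], [0.78, 0.07, 0.033], [0.82, 0.14, 0.038]]
top driver 0.58 [[0.758, -0.234, 0.011], [0.769, -0.189, 0.021], [0.781, -0.119, 0.027]]
side spray 0.76 [[0.743, 0.176, 0.055], [0.759, 0.186, 0.117], [0.784, 0.217, 0.149]]
side meter 0.68 [[0.743, -0.01, 0.008], [0.778, 0.044, 0.032], [0.819, 0.126, 0.036]]
side driver 0.92 [[0.759, -0.244, 0.008], [0.767, -0.195, 0.019], [0.779, -0.075, 0.025]]
turn -7.6 shift [ -3.1 -25.2 100.6] now [ 438.8 -134.1  219.6] -5.1 -> 2.5
```

>>> {"fn": "move_arm", "kwargs": {"commands": [0,0,0,0,0,-7.6,-0.003,-0.025,0.04,0,0,0,0,0,0.04,0,0,0,0,0,0.04,0,0,0,0,0,0.04,0,0,0,0,0,0.026,0,0,0,0,0,0,0,0,0,0,0,0,0,0,0], "gripper": 1}}

```text
clock: 9.5
eef_pos: [0.4345, -0.1089, 0.0337]
orientation: [1.0, 0.022, -0.001, -0.0]
wrist_force: [-0.2, 0.6, 0.3]
finger_gap: 0.0931
```

>>> {"fn": "move_arm", "kwargs": {"commands": [0,0,0,0,0,0,0,0,0,0,0,0,0,0,0,0,0,0,0,0,0,0,0,0,0,0,0,0,0,0,0,0,0,0,0,0,0,0,0,0,0,0,0,0,0,0,0,0], "gripper": 0, "newtons": 45}}

```text
clock: 10.3
eef_pos: [0.4351, -0.1085, 0.0337]
orientation: [1.0, 0.023, 0.0, 0.0]
wrist_force: [0.5, -0.4, 1.2]
finger_gap: 0.0358
```

>>> {"fn": "move_arm", "kwargs": {"commands": [0,0,0,0,0,0,0,0,0,0,0,0,0,0,-0.03,0,0,0,0,0,-0.04,0,0,0,0,0,-0.04,0,0,0,0,0,0,0,0,0]}}

```text
clock: 10.9
eef_pos: [0.4361, -0.1087, 0.1469]
orientation: [1.0, 0.023, 0.003, 0.0]
wrist_force: [-0.1, 0.8, -4.2]
finger_gap: 0.0357
```

Run:
```python
from h import *
f=to(645.5,157,140,-4.3)
```

```text
turn 6.9 shift [ 188.9 -280.7    6.9] now [ 436.1 -108.7  146.9] 2.6 -> -4.3
```

>>> {"fn": "move_arm", "kwargs": {"commands": [0.0236,-0.0351,0,0,0,6.9,0.0236,-0.0351,0,0,0,0,0.0236,-0.0351,0,0,0,0,0.0236,-0.0351,0,0,0,0,0.0236,-0.0351,0,0,0,0,0.0236,-0.0351,0,0,0,0,0.0236,-0.0351,0,0,0,0,0.0236,-0.0351,0,0,0,0]}}

```text
clock: 11.7
eef_pos: [0.6398, 0.1618, 0.1415]
orientation: [0.999, -0.037, -0.001, 0.0]
wrist_force: [1.3, 0.2, -2.9]
finger_gap: 0.0355
```

>>> {"fn": "move_arm", "kwargs": {"commands": [0,0,0,0,0,0,0,0,0,0,0,0,0,0,0,0,0,0]}}

```text
clock: 12.0
eef_pos: [0.6387, 0.1589, 0.1423]
orientation: [0.999, -0.038, -0.001, 0.001]
wrist_force: [0.2, -0.0, -2.6]
finger_gap: 0.0357
```

Run:
```python
from h import *
f=to(645.5,157,28,-4.3)
for n in("top","side"):
    p,P=cloud(n,n+"3")
    for b in bats(p,P): print(*b)
```

```text
turn -0.1 shift [  6.9   1.4 114.3] now [638.7 158.9 142.3] -4.4 -> -4.3
red [458.1  67.5] [36.1 68.7] 82.6 60.9 354 [246 251]
red [441.5 -21.8] [35.3 68.2] 89.5 61.0 360 [282 258]
blue [634.3 133. ] [18.7 36.9] 177.6 169.1 95 [226 173]
blue [451.3 157.1] [35.1 70.6] 84.7 61.1 347 [211 254]
red [458.9  63. ] [36.8 72.4] 81.3 60.3 370 [191 217]
red [442.  -25.5] [36.7 70.7] 87.6 60.3 445 [203 243]
red [ 422.9 -337.5] [11.1 12.7] 7.7 123.8 61 [299 347]
blue [637.9 153.1] [36.9 73.1] 84.9 168.7 250 [237 134]
blue [451.9 152.1] [36. 74.] 85.2 59.9 322 [169 198]
green [506.8 344.9] [35.8 73.3] 67.8 59.7 232 [158 153]
```

View pics/side3.png

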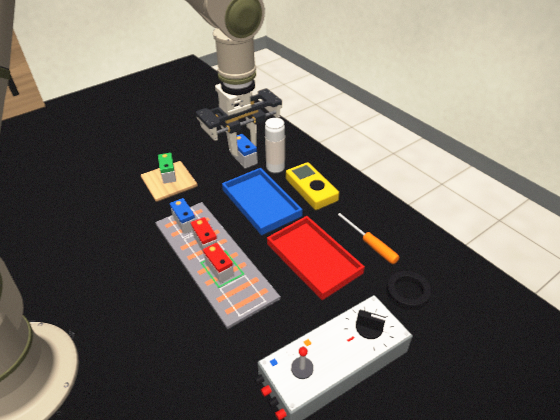

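>>> {"fn": "move_arm", "kwargs": {"commands": [0.002,0.001,0.04,0,0,0,0,0,0.04,0,0,0,0,0,0.02,0,0,0,0,0,0.01,0,0,0,0,0,0.004,0,0,0,0,0,0,0,0,0,0,0,0,0,0,0]}}

```text
clock: 12.8
eef_pos: [0.6427, 0.1591, 0.0309]
orientation: [0.999, -0.038, 0.001, -0.0]
wrist_force: [0.7, -0.1, -3.2]
finger_gap: 0.0358
```

>>> {"fn": "move_arm", "kwargs": {"commands": [0,0,0,0,0,0,0,0,0,0,0,0,0,0,0,0,0,0], "gripper": 0.75}}

```text
clock: 13.1
eef_pos: [0.6424, 0.1594, 0.0305]
orientation: [0.999, -0.037, 0.001, -0.0]
wrist_force: [0.6, -0.4, 0.2]
finger_gap: 0.0551
```

>>> {"fn": "move_arm", "kwargs": {"commands": [0,0,0,0,0,0,0,0,0,0,0,0,0,0,-0.03,0,0,0,0,0,-0.04,0,0,0,0,0,-0.045,0,0,0,0,0,0,0,0,0]}}

```text
clock: 13.7
eef_pos: [0.645, 0.1592, 0.1503]
orientation: [0.999, -0.038, 0.004, -0.001]
wrist_force: [0.4, -0.0, -0.4]
finger_gap: 0.0699
```

Run:
```python
from h import *
f=to(451.5,155.5,140,-5.5)
```

```text
turn 1.2 shift [-192.3   22.2   10.3] now [645.  159.2 150.3] -4.3 -> -5.5
```

>>> {"fn": "move_arm", "kwargs": {"commands": [-0.038,0.004,0,0,0,1.2,-0.0385,0.0045,0,0,0,0,-0.0385,0.0045,0,0,0,0,-0.0385,0.0045,0,0,0,0,-0.0385,0.0045,0,0,0,0,0,0,0,0,0,0,0,0,0,0,0,0], "gripper": 1}}

```text
clock: 14.4
eef_pos: [0.4486, 0.1552, 0.1448]
orientation: [0.999, -0.048, 0.0, -0.0]
wrist_force: [1.0, -0.3, 0.2]
finger_gap: 0.093
```

Run:
```python
from h import *
for n in("side",):
    p,P=cloud(n,n+"4")
    for b in bats(p,P): print(*b)
f=to(451.5,155.5,33.5,-5.5)
```

```text
red [458.6  62.5] [36.5 72.1] 82.9 60.0 372 [191 217]
red [442.  -26.2] [36.5 70.6] 87.8 60.2 444 [203 243]
red [ 422.6 -337.6] [11.  12.9] 162.4 123.0 61 [299 347]
blue [640.4 154.2] [36.5 73.1] 85.2 52.6 276 [234 170]
blue [451.6 151.8] [35.4 75.1] 84.1 60.3 317 [169 198]
green [505.1 341.1] [35.9 64.1] 67.8 59.4 189 [158 156]
turn 0.0 shift [  1.8  -0.4 111.3] now [449.7 155.2 144.8] -5.5 -> -5.5
```

>>> {"fn": "move_arm", "kwargs": {"commands": [0.002,0,0.04,0,0,0,0,0,0.04,0,0,0,0,0,0.031,0,0,0,0,0,0,0,0,0,0,0,0,0,0,0]}}

```text
clock: 14.95
eef_pos: [0.4515, 0.1541, 0.0334]
orientation: [0.999, -0.049, -0.0, 0.0]
wrist_force: [0.1, 0.5, 1.2]
finger_gap: 0.093
```

>>> {"fn": "move_arm", "kwargs": {"commands": [0,0,0,0,0,0,0,0,0,0,0,0,0,0,0,0,0,0,0,0,0,0,0,0,0,0,0,0,0,0,0,0,0,0,0,0,0,0,0,0,0,0,0,0,0,0,0,0], "gripper": 0}}

```text
clock: 15.75
eef_pos: [0.4512, 0.1546, 0.0337]
orientation: [0.999, -0.048, 0.0, -0.0]
wrist_force: [0.9, -0.5, 0.5]
finger_gap: 0.0359
```

>>> {"fn": "move_arm", "kwargs": {"commands": [0,0,0,0,0,0,0,0,0,0,0,0,0,0,-0.03,0,0,0,0,0,-0.04,0,0,0,0,0,-0.04,0,0,0,0,0,0,0,0,0]}}

```text
clock: 16.35
eef_pos: [0.4518, 0.1551, 0.1469]
orientation: [0.999, -0.048, 0.002, -0.001]
wrist_force: [1.0, 0.8, -4.5]
finger_gap: 0.0355
```

Run:
```python
from h import *
f=to(640,69,140,-4.3)
```

```text
turn -1.2 shift [194.2  71.8   6.9] now [451.8 155.1 146.9] -5.5 -> -4.3
```

>>> {"fn": "move_arm", "kwargs": {"commands": [0.038,0.014,0,0,0,-1.2,0.039,0.0145,0,0,0,0,0.039,0.0145,0,0,0,0,0.039,0.0145,0,0,0,0,0.039,0.0145,0,0,0,0,0,0,0,0,0,0,0,0,0,0,0,0,0,0,0,0,0,0]}}

```text
clock: 17.15
eef_pos: [0.6366, 0.0681, 0.1422]
orientation: [0.999, -0.037, -0.002, -0.0]
wrist_force: [-0.1, -0.6, -3.0]
finger_gap: 0.0358
```

Run:
```python
from h import *
for n in("side",):
    p,P=cloud(n,n+"5")
    for b in bats(p,P): print(*b)
f=to(640,69,27,-4.3)
```

```text
red [458.7  62.1] [37.3 70.5] 81.0 60.1 371 [191 217]
red [441.9 -26.1] [36.2 71.2] 88.0 60.3 444 [203 243]
red [ 422.2 -337.6] [11.5 11.6] 50.8 124.0 61 [299 347]
blue [637.8  64.9] [37.4 72. ] 81.0 168.0 270 [258 151]
blue [641.1 155.1] [37.4 72.7] 86.1 52.4 275 [234 170]
green [506.7 344.8] [35.8 70.9] 67.9 59.5 233 [158 153]
turn 0.0 shift [  3.2  -0.8 115.6] now [636.7  68.4 142.6] -4.3 -> -4.3
```

>>> {"fn": "move_arm", "kwargs": {"commands": [0.003,0,0.04,0,0,0,0,0,0.04,0,0,0,0,0,0.02,0,0,0,0,0,0.01,0,0,0,0,0,0.006,0,0,0,0,0,0,0,0,0,0,0,0,0,0,0]}}

```text
clock: 17.9
eef_pos: [0.642, 0.0675, 0.0288]
orientation: [0.999, -0.037, 0.001, -0.0]
wrist_force: [-0.4, 0.6, -2.9]
finger_gap: 0.0357
```

>>> {"fn": "move_arm", "kwargs": {"commands": [0,0,0,0,0,0,0,0,0,0,0,0,0,0,0,0,0,0], "gripper": 0.75}}

```text
clock: 18.2
eef_pos: [0.6418, 0.0674, 0.0284]
orientation: [0.999, -0.037, 0.001, -0.0]
wrist_force: [0.4, -0.3, 0.2]
finger_gap: 0.0548
```

>>> {"fn": "move_arm", "kwargs": {"commands": [0,0,0,0,0,0,0,0,0,0,0,0,0,0,-0.03,0,0,0,0,0,-0.04,0,0,0,0,0,-0.045,0,0,0,0,0,0,0,0,0]}}

```text
clock: 18.8
eef_pos: [0.6444, 0.0669, 0.1482]
orientation: [0.999, -0.038, 0.004, -0.001]
wrist_force: [-0.2, -0.2, 0.5]
finger_gap: 0.0698
```

Run:
```python
from h import *
f=to(458.3,66.3,140,-7.7)
```

```text
turn 3.4 shift [-184.3   25.5    8.2] now [644.4  66.9 148.2] -4.3 -> -7.7
```

>>> {"fn": "move_arm", "kwargs": {"commands": [-0.035,0.005,0,0,0,3.4,-0.037,0.005,0,0,0,0,-0.037,0.005,0,0,0,0,-0.037,0.005,0,0,0,0,-0.036,0.0045,0,0,0,0,0,0,0,0,0,0,0,0,0,0,0,0,0,0,0,0,0,0], "gripper": 1}}

```text
clock: 19.6
eef_pos: [0.4592, 0.0655, 0.1427]
orientation: [0.998, -0.067, 0.001, -0.0]
wrist_force: [0.7, 0.0, 0.8]
finger_gap: 0.0931
```

Run:
```python
from h import *
for n in("side",):
    p,P=cloud(n,n+"6")
    for b in bats(p,P): print(*b)
f=to(458.3,66.3,33.5,-7.7)
```

```text
red [458.7  62.3] [36.7 70.6] 81.9 60.1 374 [191 217]
red [441.9 -25.7] [36.5 70.8] 86.3 60.3 442 [203 243]
blue [640.7 155.6] [36.2 73.5] 85.1 52.4 273 [234 170]
blue [640.5  65.7] [37.5 73.4] 85.8 52.6 305 [254 187]
turn 0.0 shift [ -1.   -0.7 109.1] now [459.2  65.4 142.6] -7.7 -> -7.7
```

>>> {"fn": "move_arm", "kwargs": {"commands": [-0.001,-0.001,0.04,0,0,0,0,0,0.04,0,0,0,0,0,0.029,0,0,0,0,0,0,0,0,0,0,0,0,0,0,0]}}

```text
clock: 20.15
eef_pos: [0.4573, 0.0659, 0.0335]
orientation: [0.998, -0.068, -0.001, 0.0]
wrist_force: [0.4, 0.7, -0.2]
finger_gap: 0.0931
```

>>> {"fn": "move_arm", "kwargs": {"commands": [0,0,0,0,0,0,0,0,0,0,0,0,0,0,0,0,0,0,0,0,0,0,0,0,0,0,0,0,0,0,0,0,0,0,0,0,0,0,0,0,0,0,0,0,0,0,0,0], "gripper": 0}}

```text
clock: 20.95
eef_pos: [0.4577, 0.0664, 0.0337]
orientation: [0.998, -0.067, 0.001, 0.0]
wrist_force: [1.4, -0.4, 1.3]
finger_gap: 0.0355
```

>>> {"fn": "move_arm", "kwargs": {"commands": [0,0,0,0,0,0,0,0,0,0,0,0,0,0,-0.03,0,0,0,0,0,-0.04,0,0,0,0,0,-0.04,0,0,0,0,0,0,0,0,0]}}

```text
clock: 21.55
eef_pos: [0.4578, 0.0668, 0.1467]
orientation: [0.998, -0.067, 0.002, -0.001]
wrist_force: [0.0, 0.7, -3.8]
finger_gap: 0.0358
```

Run:
```python
from h import *
f=to(638,-72,140,-0.5)
```

```text
turn -7.2 shift [181.4 137.2   6.7] now [457.8  66.8 146.7] -7.7 -> -0.5
```

>>> {"fn": "move_arm", "kwargs": {"commands": [0.031,0.023,0,0,0,-7.2,0.03,0.023,0,0,0,0,0.03,0.023,0,0,0,0,0.03,0.023,0,0,0,0,0.03,0.023,0,0,0,0,0.03,0.022,0,0,0,0,0,0,0,0,0,0,0,0,0,0,0,0]}}

```text
clock: 22.35
eef_pos: [0.6323, -0.0761, 0.1414]
orientation: [1.0, -0.005, -0.002, -0.0]
wrist_force: [-0.5, 0.1, -4.2]
finger_gap: 0.0358
```

Run:
```python
from h import *
for n in("side","top"):
    p,P=cloud(n,n+"7")
    for b in bats(p,P): print(*b)
f=to(638,-72,27,-0.5)
```

```text
red [631.1 -87.5] [37.  56.2] 87.9 167.6 321 [298 187]
red [442.3 -25.9] [36.8 71.2] 87.1 60.4 440 [203 243]
blue [641.  154.9] [37.1 73.7] 86.0 52.6 275 [234 170]
blue [640.1  65.3] [36.5 73.9] 85.1 52.6 298 [254 188]
green [506.6 344.7] [35.8 74.9] 68.0 59.2 230 [158 153]
red [441.4 -21.8] [35.4 68. ] 89.2 60.6 344 [282 258]
blue [640.6 160.3] [36.2 70. ] 85.9 54.0 245 [212 182]
turn 0.0 shift [  6.2  -2.8 115.1] now [631.8 -74.8 142.1] -0.5 -> -0.5
```

View pics/side7.png

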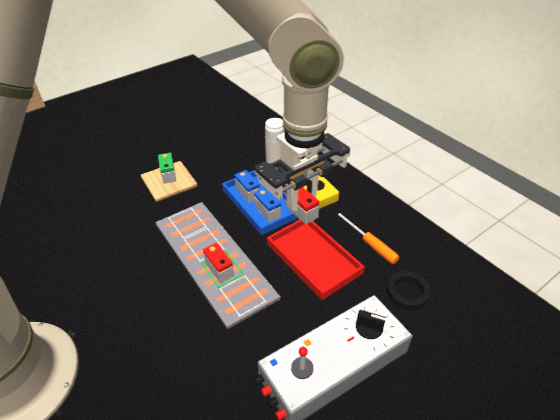

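>>> {"fn": "move_arm", "kwargs": {"commands": [0.006,-0.003,0.04,0,0,0,0,0,0.04,0,0,0,0,0,0.02,0,0,0,0,0,0.01,0,0,0,0,0,0.006,0,0,0,0,0,0,0,0,0,0,0,0,0,0,0]}}

```text
clock: 23.15
eef_pos: [0.6401, -0.0727, 0.0286]
orientation: [1.0, -0.004, 0.001, 0.0]
wrist_force: [-0.5, 0.3, -3.7]
finger_gap: 0.0356
```

>>> {"fn": "move_arm", "kwargs": {"commands": [0,0,0,0,0,0,0,0,0,0,0,0,0,0,0,0,0,0], "gripper": 0.75}}

```text
clock: 23.45
eef_pos: [0.6401, -0.0729, 0.0284]
orientation: [1.0, -0.004, 0.001, 0.0]
wrist_force: [-0.1, 0.1, -0.0]
finger_gap: 0.0551
```

>>> {"fn": "move_arm", "kwargs": {"commands": [0,0,0,0,0,0,0,0,0,0,0,0,0,0,-0.03,0,0,0,0,0,-0.04,0,0,0,0,0,-0.045,0,0,0,0,0,0,0,0,0]}}

```text
clock: 24.05
eef_pos: [0.6424, -0.0739, 0.1481]
orientation: [1.0, -0.005, 0.004, 0.0]
wrist_force: [-0.5, -0.6, -0.7]
finger_gap: 0.0699
```

Run:
```python
from h import *
f=to(441.5,-22.5,140,-1)
```

```text
turn 0.5 shift [-201.8  -47.8    8.1] now [642.4 -73.9 148.1] -0.5 -> -1.0
```

>>> {"fn": "move_arm", "kwargs": {"commands": [-0.04,-0.01,0,0,0,0.5,-0.04,-0.0095,0,0,0,0,-0.04,-0.0095,0,0,0,0,-0.04,-0.0095,0,0,0,0,-0.04,-0.0095,0,0,0,0,0,0,0,0,0,0,0,0,0,0,0,0,0,0,0,0,0,0], "gripper": 1}}

```text
clock: 24.85
eef_pos: [0.4418, -0.0218, 0.1427]
orientation: [1.0, -0.009, 0.001, 0.0]
wrist_force: [0.9, 0.3, -0.5]
finger_gap: 0.093
```

Run:
```python
from h import *
for n in("side",):
    p,P=cloud(n,n+"8")
    for b in bats(p,P): print(*b)
f=to(441.5,-22.5,33.5,-1)
```

```text
red [638.5 -76. ] [37.2 71.3] 88.9 52.6 409 [287 219]
red [441.8 -26.4] [37.1 71.2] 86.7 60.2 445 [203 243]
red [ 422.2 -337.6] [10.6 12.3] 151.9 124.1 61 [299 347]
blue [640.6  64.3] [37.8 73.6] 83.8 52.7 304 [254 187]
green [506.7 344.5] [35.6 73.5] 68.1 59.7 232 [158 153]
turn -0.0 shift [ -0.4   0.6 109.1] now [441.9 -21.9 142.6] -1.0 -> -1.0
```

>>> {"fn": "move_arm", "kwargs": {"commands": [0,0,0.04,0,0,0,0,0,0.04,0,0,0,0,0,0.029,0,0,0,0,0,0,0,0,0,0,0,0,0,0,0]}}

```text
clock: 25.4
eef_pos: [0.4406, -0.0223, 0.0334]
orientation: [1.0, -0.009, -0.001, -0.0]
wrist_force: [0.8, -0.0, 0.7]
finger_gap: 0.0931
```

>>> {"fn": "move_arm", "kwargs": {"commands": [0,0,0,0,0,0,0,0,0,0,0,0,0,0,0,0,0,0,0,0,0,0,0,0,0,0,0,0,0,0,0,0,0,0,0,0,0,0,0,0,0,0,0,0,0,0,0,0], "gripper": 0}}

```text
clock: 26.2
eef_pos: [0.4412, -0.0217, 0.0337]
orientation: [1.0, -0.009, 0.001, 0.0]
wrist_force: [2.2, 0.1, 2.6]
finger_gap: 0.036
```

>>> {"fn": "move_arm", "kwargs": {"commands": [0,0,0,0,0,0,0,0,0,0,0,0,0,0,-0.03,0,0,0,0,0,-0.04,0,0,0,0,0,-0.04,0,0,0,0,0,0,0,0,0]}}

```text
clock: 26.8
eef_pos: [0.441, -0.0216, 0.1466]
orientation: [1.0, -0.009, 0.002, -0.0]
wrist_force: [-0.6, 0.1, -4.9]
finger_gap: 0.0359
```

Run:
```python
from h import *
f=to(640,-164,140,-0.5)
```

```text
turn -0.5 shift [200.2 140.7   6.6] now [441.  -21.6 146.6] -1.0 -> -0.5
```

>>> {"fn": "move_arm", "kwargs": {"commands": [0.034,0.023,0,0,0,-0.5,0.034,0.0235,0,0,0,0,0.034,0.0235,0,0,0,0,0.034,0.0235,0,0,0,0,0.034,0.0235,0,0,0,0,0.034,0.0235,0,0,0,0,0,0,0,0,0,0,0,0,0,0,0,0]}}

```text
clock: 27.6
eef_pos: [0.6417, -0.1645, 0.141]
orientation: [1.0, -0.005, -0.002, -0.001]
wrist_force: [-0.7, 0.3, -3.6]
finger_gap: 0.0358
```

Run:
```python
from h import *
for n in("side","top"):
    p,P=cloud(n,n+"9")
    for b in bats(p,P): print(*b)
f=to(640,-164,27,-0.5)
```

```text
red [ 642.4 -180.2] [40.7 48.8] 87.9 167.4 349 [330 210]
red [638.3 -75.7] [37.2 72.5] 91.6 52.7 407 [287 219]
red [ 422.6 -337.3] [11.4 11.6] 141.6 123.4 61 [299 347]
blue [640.1 154.1] [36.8 72.2] 83.9 52.8 275 [234 170]
blue [640.2  64.5] [36.8 74. ] 83.4 52.5 305 [254 187]
green [506.6 344.7] [35.9 73.8] 68.0 59.6 231 [158 153]
blue [640.5 160.1] [36.  70.2] 84.5 53.8 322 [212 182]
blue [640.4  70.4] [36.  69.1] 86.4 54.1 243 [246 182]
green [510.9 361.9] [35.1 44.8] 68.3 61.1 199 [136 230]
turn -0.0 shift [ -1.1   0.7 114.9] now [ 641.1 -163.3  141.9] -0.5 -> -0.5
```

>>> {"fn": "move_arm", "kwargs": {"commands": [-0.001,0,0.04,0,0,0,0,0,0.04,0,0,0,0,0,0.02,0,0,0,0,0,0.01,0,0,0,0,0,0.006,0,0,0,0,0,0,0,0,0,0,0,0,0,0,0]}}

```text
clock: 28.4
eef_pos: [0.6425, -0.1643, 0.0287]
orientation: [1.0, -0.004, 0.001, 0.0]
wrist_force: [0.2, -0.5, -4.7]
finger_gap: 0.0359
```

>>> {"fn": "move_arm", "kwargs": {"commands": [0,0,0,0,0,0,0,0,0,0,0,0,0,0,0,0,0,0], "gripper": 0.75}}

```text
clock: 28.7
eef_pos: [0.6426, -0.1644, 0.0285]
orientation: [1.0, -0.004, 0.001, 0.0]
wrist_force: [0.8, -0.5, -0.3]
finger_gap: 0.0551
```

>>> {"fn": "move_arm", "kwargs": {"commands": [0,0,0,0,0,0,0,0,0,0,0,0,0,0,-0.03,0,0,0,0,0,-0.04,0,0,0,0,0,-0.045,0,0,0,0,0,0,0,0,0]}}

```text
clock: 29.3
eef_pos: [0.6447, -0.1658, 0.1483]
orientation: [1.0, -0.005, 0.004, 0.001]
wrist_force: [0.9, -0.2, 0.5]
finger_gap: 0.0698
```

Run:
```python
from h import *
for n in("side","top"):
    p,P=cloud(n,n+"10")
    for b in bats(p,P): print(*b)
    # knob bar: points with z>.085 near knob
    m=(P[...,2]>.088)&(P[...,2]<.115)&(abs(P[...,0]-.572)<.04)&(abs(P[...,1]+.345)<.04)
    print(m.sum(),rect(P[m][:,:2]))
    w=m&(p.min(-1)>150); print("white",w.sum(),P[w].mean(0))
    cv2.imwrite("pics/k%s.png"%n,cv2.resize(p[170:260,380:470] if n=="top" else p[280:370,320:430],None,fx=6,fy=6,interpolation=2))
```

```text
red [639.3 -75.3] [38.1 72.6] 89.7 52.7 409 [287 219]
red [ 641.  -168.2] [36.8 71.4] 88.4 52.9 463 [315 242]
red [ 422.4 -337.5] [11.5 12.2] 50.4 123.7 61 [299 347]
blue [640.1 153.9] [36.1 73.5] 84.5 52.7 274 [234 170]
blue [640.8  64.1] [38.2 74. ] 85.6 52.5 302 [254 187]
green [506.8 345.5] [36.  73.1] 67.8 59.9 232 [158 153]
284 (array([ 572.1, -349.5]), array([17.2, 49.5]), np.float32(120.1))
white 48 [ 0.57582355 -0.35314666  0.10179894]
blue [640.6 160.2] [36.9 70.7] 86.0 54.1 326 [212 182]
blue [640.3  70.2] [36.8 69.3] 85.9 53.9 256 [246 182]
green [511.7 363.9] [35.1 42.3] 68.3 61.5 184 [136 230]
121 (array([ 571.7, -344.3]), array([13.5, 50.6]), np.float32(122.8))
white 26 [ 0.57883789 -0.35567366  0.10196353]
```

View pics/ktop.png

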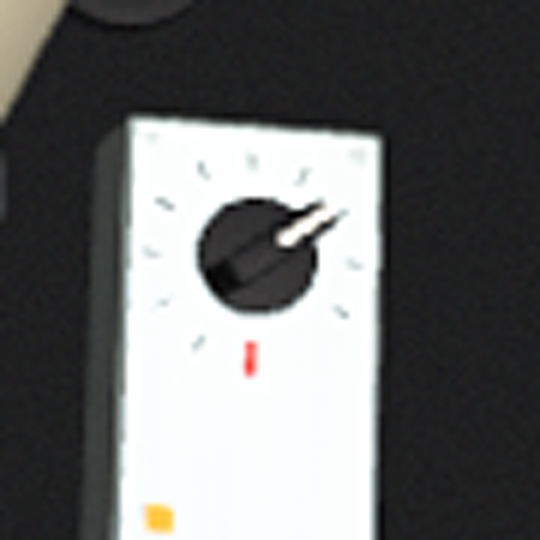

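>>> {"fn": "move_arm", "kwargs": {"commands": [0,0,0,0,0,8,0,0,0,0,0,8,0,0,0,0,0,8,0,0,0,0,0,8,0,0,0,0,0,8,0,0,0,0,0,8,0,0,0,0,0,8,0,0,0,0,0,8]}}

```text
clock: 30.2
eef_pos: [0.6411, -0.1639, 0.1408]
orientation: [0.844, -0.536, -0.001, 0.001]
wrist_force: [-0.1, 0.6, -0.4]
finger_gap: 0.0698
```

Run:
```python
from h import *
s=get_state();print(s["q"].round(3),yaw())
to(572,-345.4,170,32.8,(643,-165,143.5,-64.5))
```

```text
[-0.323  0.756  0.822  1.85  -0.72   0.866 -0.273] -64.83114485752172
turn 82.7 shift [ 157.4 -113.2  -26.5] now [ 643.  -165.   143.5] -64.5 -> -147.2
```

>>> {"fn": "move_arm", "kwargs": {"commands": [0,0,-0.013,0,0,8,0,0,-0.013,0,0,8,0,0,0,0,0,8,0,0,0,0,0,8,0,0,0,0,0,8,0,0,0,0,0,8]}}

```text
clock: 30.8
eef_pos: [0.6412, -0.1639, 0.1668]
orientation: [-0.553, 0.833, 0.001, -0.001]
wrist_force: [-0.1, -0.2, 0.2]
finger_gap: 0.0697
```

Run:
```python
from h import *
s=get_state();print(s["q"].round(3),yaw())
to(572,-345.4,170,32.8)
```

```text
[-0.432  0.835  1.073  1.836 -0.863  1.029 -0.966] -112.83960244685545
turn 34.4 shift [ 156.5 -115.    -3.2] now [ 641.2 -163.9  166.8] -112.8 -> -147.2
```

>>> {"fn": "move_arm", "kwargs": {"commands": [0,0,0,0,0,8.5,0,0,0,0,0,8.5,0,0,0,0,0,8.5,0,0,0,0,0,8.5]}}

```text
clock: 31.2
eef_pos: [0.6412, -0.164, 0.1666]
orientation: [-0.285, 0.958, 0.0, -0.001]
wrist_force: [-0.8, 0.3, -0.0]
finger_gap: 0.0695
```

>>> {"fn": "move_arm", "kwargs": {"commands": [0.031,-0.023,0,0,0,0,0.031,-0.023,0,0,0,0,0.031,-0.023,0,0,0,0,0.031,-0.023,0,0,0,0,0.031,-0.023,0,0,0,0,0,0,0,0,0,0,0,0,0,0,0,0]}}

```text
clock: 31.9
eef_pos: [0.5751, -0.3464, 0.1672]
orientation: [-0.287, 0.958, 0.001, -0.001]
wrist_force: [-0.9, 1.3, 0.5]
finger_gap: 0.0701
```

Run:
```python
from h import *
s=get_state();print(s["q"].round(3),yaw())
to(572,-345.4,76,32.8)
for n in("side","top"):
    p,P=cloud(n)
    for b in bats(p,P): print(*b)
```

```text
[-0.159  0.893  1.157  1.815 -0.927  1.099 -1.212] -146.64755348875747
turn 0.6 shift [ 2.   2.5 91.2] now [ 575.1 -346.4  167.2] -146.6 -> -147.2
red [639.1 -75.1] [37.6 72.8] 90.4 53.0 408 [287 219]
red [ 641.1 -168.2] [37.4 70.6] 88.5 52.9 463 [314 242]
red [ 422.5 -337.4] [11.5 12.4] 99.2 123.3 61 [299 347]
blue [640.6 153.2] [36.9 71.7] 84.1 52.8 274 [234 170]
blue [640.3  65.4] [37.1 74.6] 85.3 52.9 304 [254 187]
green [506.8 345.4] [36.  75.3] 67.8 59.7 230 [158 153]
green [506.3 350.7] [35.2 72.3] 68.3 61.4 326 [136 230]
```

>>> {"fn": "move_arm", "kwargs": {"commands": [0.002,0.0025,0.03,0,0,0.6,0,0,0.03,0,0,0,0,0,0.03,0,0,0,0,0,0,0,0,0,0,0,0,0,0,0]}}

```text
clock: 32.5
eef_pos: [0.5735, -0.3438, 0.0788]
orientation: [-0.284, 0.959, 0.0, -0.0]
wrist_force: [-0.2, 0.4, 0.8]
finger_gap: 0.0701
```

>>> {"fn": "move_arm", "kwargs": {"commands": [0,0,0,0,0,0,0,0,0,0,0,0,0,0,0,0,0,0,0,0,0,0,0,0,0,0,0,0,0,0,0,0,0,0,0,0,0,0,0,0,0,0,0,0,0,0,0,0], "gripper": 0, "newtons": 25}}

```text
clock: 33.3
eef_pos: [0.5721, -0.3454, 0.0787]
orientation: [-0.283, 0.959, -0.0, -0.001]
wrist_force: [-3.6, -2.0, 0.5]
finger_gap: 0.0135
```

>>> {"fn": "move_arm", "kwargs": {"commands": [0,0,0,0,0,-8,0,0,0,0,0,-8,0,0,0,0,0,-8,0,0,0,0,0,-8,0,0,0,0,0,-8]}}

```text
clock: 33.8
eef_pos: [0.5709, -0.347, 0.0787]
orientation: [-0.595, 0.803, -0.001, -0.002]
wrist_force: [-6.7, -6.5, -2.8]
finger_gap: 0.0138
```

Run:
```python
from h import *
s=get_state();print(s["q"].round(3),yaw(),s["torque"],s["eef_pos"],s["wrist_force"],s["finger_gap"])
```

```text
[-0.028  0.865  0.839  1.874 -0.876  0.822 -0.583] -106.9037780795708 [-1.44573207  1.51985405 -0.10044459] [ 0.57089921 -0.34702612  0.07870792] [-6.66901381 -6.54639465 -2.84699364] 0.013799147827832925
```

>>> {"fn": "move_arm", "kwargs": {"commands": [0.0022,0.0013,0,0,0,-8,0,0,0,0,0,-8,0,0,0,0,0,-8,0,0,0,0,0,-8,0,0,0,0,0,-8,0,0,0,0,0,-8]}}

```text
clock: 34.4
eef_pos: [0.5711, -0.3495, 0.0787]
orientation: [0.871, -0.492, 0.002, 0.002]
wrist_force: [1.9, -10.1, -8.2]
finger_gap: 0.014
```

Run:
```python
from h import *
s=get_state();print(s["q"].round(3),yaw(),s["torque"],s["eef_pos"],s["wrist_force"],s["finger_gap"])
```

```text
[ 0.087  0.784  0.619  1.866 -0.675  0.708  0.071] -58.88003659290907 [-2.12604848 -0.0073389  -0.12802013] [ 0.57109013 -0.34947541  0.07873737] [  1.91424539 -10.09882524  -8.2133949 ] 0.013956162630816091
```

>>> {"fn": "move_arm", "kwargs": {"commands": [0.003,0.0018,0,0,0,-8,0,0,0,0,0,-8,0,0,0,0,0,-8,0,0,0,0,0,-8,0,0,0,0,0,-8,0,0,0,0,0,-8]}}

```text
clock: 35.0
eef_pos: [0.573, -0.3511, 0.0788]
orientation: [0.996, -0.094, 0.002, 0.001]
wrist_force: [5.8, -3.5, -7.6]
finger_gap: 0.014
```

Run:
```python
from h import *
s=get_state();print(s["q"].round(3),yaw(),s["torque"],s["eef_pos"],s["wrist_force"],s["finger_gap"])
```

```text
[ 0.223  0.731  0.387  1.852 -0.435  0.639  0.685] -10.792112413844619 [-0.83247003 -1.24605983 -0.07401689] [ 0.57303579 -0.35107837  0.07875042] [ 5.78197444 -3.48369872 -7.59341893] 0.014019903652967344
```

>>> {"fn": "move_arm", "kwargs": {"commands": [0.002,0,0,0,0,-8,0,0,0,0,0,-8,0,0,0,0,0,-8,0,0,0,0,0,-8,0,0,0,0,0,-8,0,0,0,0,0,-8,0,0,0,0,0,-8,0,0,0,0,0,-8]}}

```text
clock: 35.8
eef_pos: [0.5761, -0.35, 0.0787]
orientation: [0.894, 0.448, 0.002, 0.001]
wrist_force: [7.9, 1.3, -6.9]
finger_gap: 0.0138
```

Run:
```python
from h import *
s=get_state();print(s["q"].round(3),yaw(),s["torque"],s["eef_pos"],s["wrist_force"],s["finger_gap"])
```

```text
[ 0.415  0.699  0.075  1.834 -0.087  0.608  1.473] 53.26492742058474 [ 0.22043714 -1.82863463 -0.07661645] [ 0.57607955 -0.34998513  0.07872406] [ 7.91331107  1.26283505 -6.91552983] 0.0137670149938842
```

>>> {"fn": "move_arm", "kwargs": {"commands": [0.0012,0.0016,0,0,0,-8,0,0,0,0,0,-8,0,0,0,0,0,-8,0,0,0,0,0,-4,0,0,0,0,0,0]}}

```text
clock: 36.3
eef_pos: [0.5767, -0.3487, 0.0787]
orientation: [0.76, 0.65, 0.001, -0.0]
wrist_force: [4.3, 4.6, -1.2]
finger_gap: 0.014
```

Run:
```python
from h import *
s=get_state();print(s["q"].round(3),yaw(),s["torque"],s["eef_pos"],s["wrist_force"],s["finger_gap"])
```

```text
[ 0.5    0.699 -0.061  1.825  0.064  0.619  1.817] 81.0996819663554 [ 1.01334864 -0.87381393  0.03617923] [ 0.57673025 -0.34865767  0.07865363] [ 4.3312566   4.6358604  -1.22889745] 0.013972961760943767
```

>>> {"fn": "move_arm", "kwargs": {"commands": [0,0,0,0,0,-2,0,0,0,0,0,-2,0,0,0,0,0,0]}}

```text
clock: 36.6
eef_pos: [0.5768, -0.3485, 0.0787]
orientation: [0.737, 0.676, 0.001, 0.0]
wrist_force: [4.2, 5.0, -0.6]
finger_gap: 0.014
```

Run:
```python
from h import *
s=get_state();print(s["q"].round(3),yaw(),s["torque"],s["eef_pos"],s["wrist_force"],s["finger_gap"])
```

```text
[ 0.512  0.699 -0.08   1.824  0.084  0.621  1.866] 85.0311856092209 [ 1.07994929 -0.92106728 -0.05135723] [ 0.57676903 -0.34848004  0.07866854] [ 4.17629554  5.02039433 -0.55021996] 0.014031209433592522
```

>>> {"fn": "move_arm", "kwargs": {"commands": [0,0,0,0,0,-1.5,0,0,0,0,0,-1.5,0,0,0,0,0,0]}}

```text
clock: 36.9
eef_pos: [0.5768, -0.3484, 0.0786]
orientation: [0.72, 0.694, 0.001, -0.0]
wrist_force: [3.3, 5.0, -1.1]
finger_gap: 0.014
```

Run:
```python
from h import *
s=get_state();print(yaw(),s["torque"],s["eef_pos"],s["wrist_force"],s["finger_gap"])
```

```text
87.93351316069388 [ 1.2222699  -0.97991197 -0.60275296] [ 0.57675808 -0.34844661  0.07863432] [ 3.27297035  5.01956881 -1.1086963 ] 0.013976943772655497
```

>>> {"fn": "move_arm", "kwargs": {"commands": [0,0,0,0,0,-1.5,0,0,0,0,0,-1.5,0,0,0,0,0,0]}}

```text
clock: 37.2
eef_pos: [0.5772, -0.3484, 0.0787]
orientation: [0.701, 0.713, 0.002, 0.0]
wrist_force: [4.9, 6.1, -1.0]
finger_gap: 0.0148
```

Run:
```python
from h import *
s=get_state();print(yaw(),s["torque"],s["eef_pos"],s["wrist_force"],s["finger_gap"])
```

```text
90.94440918455895 [ 1.14302312 -1.16200154 -0.56883197] [ 0.57716638 -0.34844134  0.07865805] [ 4.92012681  6.11371404 -1.00080139] 0.014758493753014522
```

>>> {"fn": "move_arm", "kwargs": {"commands": [0,0,0,0,0,0,0,0,0,0,0,0,0,0,0,0,0,0,0,0,0,0,0,0,0,0,0,0,0,0,0,0,0,0,0,0], "gripper": 1}}

```text
clock: 37.8
eef_pos: [0.5751, -0.3505, 0.0787]
orientation: [0.702, 0.713, -0.0, 0.0]
wrist_force: [-0.7, -0.1, -0.5]
finger_gap: 0.0582
```

>>> {"fn": "move_arm", "kwargs": {"commands": [0,0,-0.04,0,0,0,0,0,-0.04,0,0,0,0,0,-0.04,0,0,0,0,0,0,0,0,0]}}

```text
clock: 38.2
eef_pos: [0.5777, -0.3517, 0.2045]
orientation: [0.702, 0.712, 0.001, 0.004]
wrist_force: [1.0, -1.0, 0.8]
finger_gap: 0.09
```

Run:
```python
from h import *
f=to(480,-150,200,-20.5)
f=to(506.5,349.5,140,-21.5,f)
```

```text
turn -68.6 shift [162.2 154.8   4.5] now [ 577.7 -351.7  204.5] 90.9 -> 159.5
turn 1.0 shift [158.4 474.5  60. ] now [ 480 -150  200] 159.5 -> 158.5
```

>>> {"fn": "move_arm", "kwargs": {"commands": [0,0,0,0,0,8,0,0,0,0,0,8,0,0,0,0,0,8,0,0,0,0,0,8,0,0,0,0,0,8,0,0,0,0,0,8,0,0,0,0,0,8,0,0,0,0,0,8]}}

```text
clock: 39.0
eef_pos: [0.5749, -0.3502, 0.1981]
orientation: [0.973, 0.23, -0.0, -0.0]
wrist_force: [-0.4, 0.0, 0.2]
finger_gap: 0.0928
```

>>> {"fn": "move_arm", "kwargs": {"commands": [0,0,0,0,0,8,0,0,0,0,0,8,0,0,0,0,0,8,0,0,0,0,0,8,0,0,0,0,0,8,0,0,0,0,0,8,0,0,0,0,0,0,0,0,0,0,0,0]}}

```text
clock: 39.8
eef_pos: [0.5751, -0.3501, 0.1982]
orientation: [0.983, -0.181, -0.0, 0.0]
wrist_force: [-0.1, 0.5, 0.5]
finger_gap: 0.0928
```

Run:
```python
from h import *
print(get_state()["q"].round(2))
f=to(480,-100,199,-21.8)
f=to(506.5,349.5,140,-21.8,f)
```

```text
[ 0.19  0.59  0.43  1.76 -0.31  0.86  0.4 ]
turn 0.9 shift [-181.2 -196.9   -0.8] now [ 575.1 -350.1  198.2] -20.9 -> -21.8
turn 0.0 shift [-142.3 -427.2   59. ] now [ 480 -100  199] -21.8 -> -21.8
```

>>> {"fn": "move_arm", "kwargs": {"commands": [-0.026,-0.028,0,0,0,0.9,-0.026,-0.028,0,0,0,0,-0.026,-0.028,0,0,0,0,-0.026,-0.028,0,0,0,0,-0.026,-0.028,0,0,0,0,-0.026,-0.028,0,0,0,0,-0.026,-0.028,0,0,0,0]}}

```text
clock: 40.5
eef_pos: [0.4786, -0.0995, 0.1987]
orientation: [0.982, -0.189, 0.0, -0.0]
wrist_force: [-0.6, 0.7, -0.1]
finger_gap: 0.093
```

>>> {"fn": "move_arm", "kwargs": {"commands": [-0.013,-0.039,0,0,0,0,-0.013,-0.039,0,0,0,0,-0.013,-0.039,0,0,0,0,-0.013,-0.039,0,0,0,0,-0.013,-0.039,0,0,0,0,0,0,0,0,0,0]}}

```text
clock: 41.1
eef_pos: [0.4923, 0.1103, 0.1983]
orientation: [0.983, -0.185, -0.0, -0.001]
wrist_force: [-0.1, -0.8, -0.6]
finger_gap: 0.0927
```

Run:
```python
from h import *
for n in("side","top"):
    p,P=cloud(n,n+"11")
    for b in bats(p,P): print(*b)
    m=(P[...,2]>.088)&(P[...,2]<.115)&(abs(P[...,0]-.572)<.04)&(abs(P[...,1]+.345)<.04)
    print(m.sum(),rect(P[m][:,:2]))
    w=m&(p.min(-1)>150); print("white",w.sum(),P[w].mean(0))
    # green outline
    hsv=cv2.cvtColor(p,cv2.COLOR_BGR2HSV)
    g=(hsv[...,0]>45)&(hsv[...,0]<85)&(hsv[...,1]>80)&(P[...,2]<.02)&(abs(P[...,0]-.44)<.06)&(abs(P[...,1]+.02)<.07)
    print("bay",g.sum(),rect(P[g][:,:2]) if g.sum()>5 else 0)
    if n=="side": cv2.imwrite("pics/c11.png",cv2.resize(p[280:,220:440],None,fx=3,fy=3))
f=to(506.5,349.5,140,-21.8)
```

```text
red [638.9 -75.8] [37.7 71.7] 88.9 53.0 408 [287 219]
red [ 640.7 -168.2] [38.1 72.3] 88.7 53.0 460 [314 242]
red [ 422.3 -337.5] [11.6 12.3] 51.3 123.4 61 [299 347]
blue [641.4 155.5] [36.6 73.2] 86.1 52.5 275 [234 170]
blue [640.6  65. ] [37.9 71.5] 86.8 52.6 306 [254 187]
green [499.1 349.2] [21.2 71.3] 72.9 59.6 130 [158 154]
265 (array([ 572.5, -349.8]), array([15.3, 50.9]), np.float32(171.1))
white 41 [ 0.5660002  -0.34807066  0.10251651]
bay 181 (array([449.2, -25.4]), array([66.9, 87.9]), np.float32(87.4))
red [637.9 -69.8] [35.9 68.3] 89.8 53.7 349 [300 183]
red [ 639.8 -163.2] [35.8 70.5] 89.1 53.5 346 [335 182]
blue [640.3  70.1] [36.4 70.2] 85.3 53.9 251 [247 182]
green [508.6 356.4] [35.1 58.9] 68.3 61.5 262 [136 230]
135 (array([ 571.3, -343.7]), array([14.5, 48.7]), np.float32(172.7))
white 29 [ 0.56287222 -0.34525796  0.10160974]
bay 174 (array([448.4, -19.8]), array([65.7, 86.6]), np.float32(89.0))
turn 0.1 shift [ -77.3 -232.2   58.5] now [492.  105.2 198.5] -21.7 -> -21.8
```

View pics/c11.png

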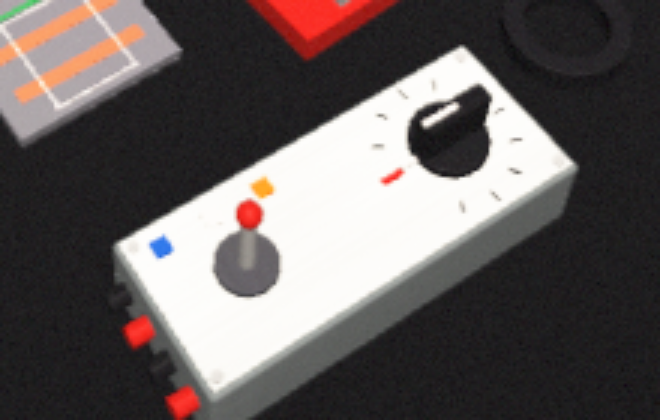

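Run:
```python
from h import *
for n in("side","top"):
  A=[]
  for k in range(3):
    p,P=cloud(n)
    m=(P[...,2]>.098)&(P[...,2]<.108)&(abs(P[...,0]-.572)<.04)&(abs(P[...,1]+.345)<.04)
    xy=P[m][:,:2]; v=np.linalg.svd(xy-xy.mean(0))[2][0]
    w=m&(p.min(-1)>140); wp=P[w][:,:2]; vw=np.linalg.svd(wp-wp.mean(0))[2][0]
    d=wp.mean(0)-xy.mean(0)
    A.append([np.degrees(np.arctan2(v[1],v[0]))%180,np.degrees(np.arctan2(vw[1],vw[0]))%180,np.degrees(np.arctan2(d[1],d[0]))%360,m.sum()])
  print(n,np.round(A,1).tolist())
```

```text
side [[175.0, 2.1, 157.3, 188.0], [174.9, 1.6, 159.5, 188.0], [175.1, 1.9, 155.8, 186.0]]
top [[174.0, 173.8, 191.1, 95.0], [173.7, 173.8, 189.8, 101.0], [174.8, 172.8, 191.8, 101.0]]
```

>>> {"fn": "move_arm", "kwargs": {"commands": [-0.013,-0.039,0,0,0,0,-0.013,-0.039,0,0,0,0,-0.013,-0.039,0,0,0,0,-0.013,-0.039,0.02,0,0,0,-0.013,-0.038,0.02,0,0,0,-0.0125,-0.038,0.02,0,0,0,0,0,0,0,0,0,0,0,0,0,0,0], "gripper": 1, "newtons": 45}}

```text
clock: 42.3
eef_pos: [0.5069, 0.3483, 0.1378]
orientation: [0.982, -0.19, -0.0, 0.001]
wrist_force: [0.6, -0.8, 1.2]
finger_gap: 0.0933
```

Run:
```python
from h import *
for n in("side","top"):
    p,P=cloud(n,n+"12")
    for b in bats(p,P): print(*b)
f=to(506.5,349.5,33.5,-21.8)
```

```text
red [638.5 -75.8] [37.1 72.3] 89.7 52.7 409 [287 219]
red [ 640.9 -168.2] [37.  70.2] 89.6 52.9 464 [314 242]
red [ 422.4 -337.4] [11.6 12.9] 51.0 123.3 61 [299 347]
blue [640.  154.4] [37.9 72.4] 84.1 52.6 275 [234 170]
blue [641.   64.1] [37.5 72. ] 85.7 52.6 305 [254 187]
green [507.  345.5] [35.8 75.6] 67.5 59.7 231 [158 153]
red [637.9 -69.7] [36.4 68.3] 89.0 53.7 349 [300 183]
red [ 640.2 -163.1] [36.2 70.7] 88.5 53.5 345 [335 182]
blue [640.5 160.2] [36.4 70.6] 86.5 54.2 328 [212 182]
blue [640.2  70.1] [37.1 70.3] 86.1 54.0 327 [246 182]
green [506.4 350.6] [35.1 71.1] 68.4 61.3 324 [136 230]
turn -0.3 shift [ -2.1  -2.  105.6] now [507.7 346.9 139.1] -22.1 -> -21.8
```

>>> {"fn": "move_arm", "kwargs": {"commands": [-0.001,-0.002,0.04,0,0,0,0,0,0.04,0,0,0,0,0,0.0255,0,0,0,0,0,0,0,0,0,0,0,0,0,0,0]}}

```text
clock: 42.9
eef_pos: [0.5078, 0.3496, 0.0342]
orientation: [0.981, -0.192, 0.0, 0.0]
wrist_force: [0.6, -0.8, 0.5]
finger_gap: 0.0929
```

>>> {"fn": "move_arm", "kwargs": {"commands": [0,0,0,0,0,0,0,0,0,0,0,0,0,0,0,0,0,0,0,0,0,0,0,0,0,0,0,0,0,0,0,0,0,0,0,0,0,0,0,0,0,0,0,0,0,0,0,0], "gripper": 0, "newtons": 45}}

```text
clock: 43.7
eef_pos: [0.5072, 0.3509, 0.0331]
orientation: [0.982, -0.191, 0.0, -0.0]
wrist_force: [0.7, -0.5, 0.4]
finger_gap: 0.036
```

>>> {"fn": "move_arm", "kwargs": {"commands": [0,0,0,0,0,0,0,0,0,0,0,0,0,0,-0.03,0,0,0,0,0,-0.03,0,0,0,0,0,-0.03,0,0,0,0,0,0,0,0,0,0,0,0,0,0,0]}}

```text
clock: 44.4
eef_pos: [0.5065, 0.3511, 0.1231]
orientation: [0.982, -0.191, -0.0, -0.0]
wrist_force: [-0.7, 0.1, -3.6]
finger_gap: 0.0358
```

Run:
```python
from h import *
for n in("side","top"):
    p,P=cloud(n,n+"13")
    for b in bats(p,P)[-2:]: print(*b)
f=to(448.3,-21,120,-3)
```

```text
blue [671.6  66.9] [37.4 72.9] 83.5 52.6 302 [264 182]
green [505.4 345.8] [35.5 72.8] 68.9 149.5 244 [150 125]
blue [640.6 159.9] [36.4 71.2] 86.3 54.2 327 [212 182]
green [496.9 332.7] [34.  35.3] 156.8 150.4 197 [136 231]
turn -19.0 shift [-38.1 374.2   1.9] now [505.9 350.6 121.9] -22.0 -> -3.0
```

>>> {"fn": "move_arm", "kwargs": {"commands": [0,0,0,0,0,-6.4,0,0,0,0,0,-6.3,0,0,0,0,0,-6.3,-0.004,0.038,0,0,0,0,-0.004,0.038,0,0,0,0,-0.004,0.038,0,0,0,0,-0.004,0.038,0,0,0,0]}}

```text
clock: 45.2
eef_pos: [0.4818, 0.1982, 0.1218]
orientation: [1.0, -0.026, -0.001, 0.001]
wrist_force: [-0.2, 0.2, -2.4]
finger_gap: 0.0358
```

>>> {"fn": "move_arm", "kwargs": {"commands": [-0.004,0.038,0,0,0,0,-0.004,0.038,0,0,0,0,-0.004,0.038,0,0,0,0,-0.004,0.038,0,0,0,0,-0.004,0.038,0,0,0,0,-0.002,0.03,0,0,0,0,0,0,0,0,0,0,0,0,0,0,0,0]}}

```text
clock: 46.0
eef_pos: [0.449, -0.0192, 0.1224]
orientation: [1.0, -0.027, -0.001, 0.0]
wrist_force: [0.7, -0.2, -3.5]
finger_gap: 0.0358
```

>>> {"fn": "move_arm", "kwargs": {"commands": [0,0,0,0,0,0,0,0,0,0,0,0]}}

```text
clock: 46.2
eef_pos: [0.4496, -0.0175, 0.1228]
orientation: [1.0, -0.025, -0.0, -0.0]
wrist_force: [-0.4, 0.0, -2.7]
finger_gap: 0.0357
```

Run:
```python
from h import *
for n in("side","top"):
    p,P=cloud(n,n+"14")
    for b in bats(p,P): print(*b)
s=get_state();print(s["wrist_force"],s["finger_gap"])
f=to(448.3,-21,34,-3)
```

```text
red [639.  -75.7] [37.9 72.8] 88.7 52.7 407 [287 219]
red [ 640.2 -167.5] [37.5 72.6] 88.4 53.0 463 [314 242]
red [ 422.7 -337. ] [11.6 12. ] 51.4 123.7 61 [299 347]
blue [671.6  66.1] [37.3 72.2] 84.3 52.6 305 [264 182]
green [449.1 -21.9] [36.9 72.5] 86.0 150.0 382 [207 211]
red [637.8 -69.8] [36.1 68.2] 89.4 53.7 346 [300 183]
red [ 639.6 -163.3] [36.1 70. ] 90.2 53.6 346 [335 182]
blue [671.2  72.6] [37.  70.2] 83.8 54.2 320 [245 170]
blue [640.6 159.9] [36.8 70.6] 85.5 54.3 327 [212 182]
[ 0.12128402  0.62221737 -1.77702111] 0.03573680525524305
turn 0.1 shift [-1.1  3.4 88.9] now [449.6 -17.7 122.9] -2.9 -> -3.0
```

View pics/side14.png

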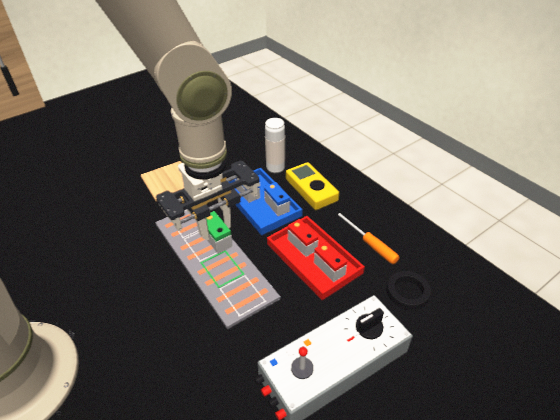

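>>> {"fn": "move_arm", "kwargs": {"commands": [-0.001,0.0032,0.03,0,0,0,0,0,0.03,0,0,0,0,0,0.015,0,0,0,0,0,0.008,0,0,0,0,0,0.0045,0,0,0,0,0,0,0,0,0,0,0,0,0,0,0]}}

```text
clock: 47.0
eef_pos: [0.4487, -0.0217, 0.0362]
orientation: [1.0, -0.026, 0.0, -0.0]
wrist_force: [0.1, 0.4, -3.1]
finger_gap: 0.0358
```

Run:
```python
from h import *
for n in("side",):
    p,P=cloud(n)
    for b in bats(p,P): print(*b)
s=get_state();print(s["wrist_force"],s["finger_gap"])
f=to(448.3,-21,34,-3)
```

```text
red [638.4 -76.5] [37.4 70.8] 89.0 53.0 406 [287 219]
red [ 640.4 -167.8] [38.3 71.7] 87.1 53.1 462 [314 242]
red [ 422.4 -337.4] [11.5 12. ] 51.4 123.9 61 [299 347]
blue [640.6 153.4] [36.5 72.8] 85.7 52.7 272 [234 170]
blue [671.2  68. ] [38.  71.9] 84.6 52.5 304 [264 182]
green [447.8 -29.2] [36.1 66.8] 85.1 63.6 345 [212 242]
[ 0.13887755  0.38727293 -3.16328345] 0.03606304486614986
turn 0.0 shift [-0.6 -0.7  2.3] now [448.8 -21.7  36.3] -3.0 -> -3.0
```

>>> {"fn": "move_arm", "kwargs": {"commands": [-0.0005,-0.0005,0.002,0,0,0,0,0,0.001,0,0,0,0,0,0,0,0,0]}}

```text
clock: 47.35
eef_pos: [0.4481, -0.0211, 0.033]
orientation: [1.0, -0.026, 0.0, -0.0]
wrist_force: [-0.5, 1.4, 3.8]
finger_gap: 0.0356
```

>>> {"fn": "move_arm", "kwargs": {"commands": [0,0,0,0,0,0,0,0,0,0,0,0,0,0,0,0,0,0,0,0,0,0,0,0,0,0,0,0,0,0,0,0,0,0,0,0], "gripper": 1}}

```text
clock: 47.95
eef_pos: [0.4479, -0.0213, 0.0326]
orientation: [1.0, -0.026, 0.0, 0.0]
wrist_force: [-1.3, 0.8, -0.2]
finger_gap: 0.0789
```

>>> {"fn": "move_arm", "kwargs": {"commands": [0,0,-0.03,0,0,0,0,0,-0.04,0,0,0,0,0,-0.04,0,0,0,0,0,-0.04,0,0,0,0,0,0,0,0,0]}}

```text
clock: 48.45
eef_pos: [0.4499, -0.0213, 0.1867]
orientation: [1.0, -0.026, 0.004, -0.001]
wrist_force: [-0.2, 0.1, -1.3]
finger_gap: 0.0927
```

>>> {"fn": "move_arm", "kwargs": {"commands": [0.01,-0.045,0,0,0,0,0.01,-0.045,0,0,0,0,0.01,-0.045,0,0,0,0,0.01,-0.045,0,0,0,0,0.01,-0.045,0,0,0,0,0.01,-0.045,0,0,0,0,0.01,-0.045,0,0,0,0,0,0,0,0,0,0]}}

```text
clock: 49.25
eef_pos: [0.5342, 0.2971, 0.1812]
orientation: [1.0, -0.022, 0.0, -0.001]
wrist_force: [-1.1, -0.6, -0.1]
finger_gap: 0.0926
```

Run:
```python
from h import *
for n in("side","top"):
    p,P=cloud(n,n+"15")
    for b in bats(p,P): print(*b)
    m=(P[...,2]>.098)&(P[...,2]<.108)&(abs(P[...,0]-.572)<.04)&(abs(P[...,1]+.345)<.04)
    xy=P[m][:,:2]; v=np.linalg.svd(xy-xy.mean(0))[2][0]; print("knob",np.degrees(np.arctan2(v[1],v[0]))%180)
cv2.imwrite("pics/c15.png",cv2.resize(p[150:310,120:460],None,fx=2.3,fy=2.3))
```

```text
red [638.8 -75.7] [38.8 71.5] 90.2 53.1 408 [287 219]
red [ 641.3 -167.5] [38.4 71.6] 89.2 53.1 459 [315 242]
blue [640.9 153.7] [36.3 73.6] 85.6 52.5 275 [234 170]
blue [671.7  67.2] [37.  70.9] 84.0 52.6 305 [264 182]
green [446.7 -26.6] [35.8 70.1] 87.4 60.3 400 [206 242]
knob 175.35381745883532
red [637.9 -69.8] [36.9 68.3] 89.8 53.4 349 [300 183]
red [ 640.1 -162.8] [36.5 70.5] 88.4 53.5 346 [335 182]
blue [671.7  72.5] [37.3 69.7] 82.7 53.9 317 [245 170]
blue [641.4 159.9] [37.5 70.3] 85.9 54.1 329 [212 182]
green [446.4 -20.6] [35.2 65.5] 89.2 60.9 321 [282 256]
knob 175.1445990589275
```

View pics/c15.png

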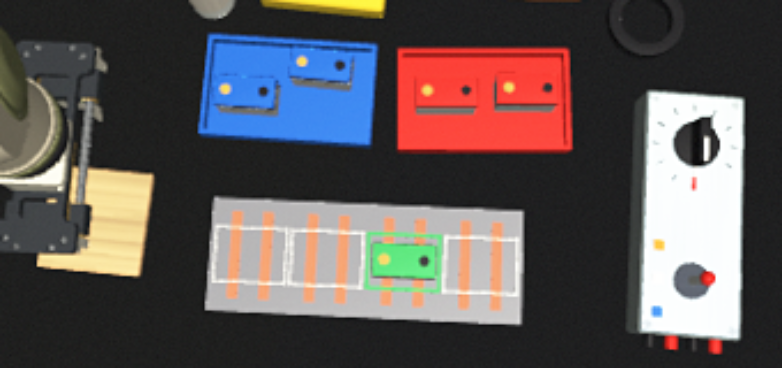

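Run:
```python
from h import *
p,P=cloud("side")
h=cv2.cvtColor(p,cv2.COLOR_BGR2HSV)
m=((h[...,0]<8)|(h[...,0]>172))&(h[...,1]>130)&(P[...,2]>.1)&(P[...,1]<-.3)&(P[...,0]<.5)
Q=P[m];Q=Q[abs(Q[:,2]-.12)<.02];print(len(Q),np.median(Q,0))
if abs(np.median(Q[:,0])-.4223)<.003: print(finish_job())
```

```text
60 [ 0.42136162 -0.33827161  0.12398978]
the job is handed in; nothing more can be done
None
```

The job is done and handed in at about 49 s of the 192 s allowed. I did the steps in the order you asked.

1. **Toggle:** I set it to off first. The last picture shows the ball straight above its pivot, with x = 0.421 m against the 0.422 m expected.
2. **Tested batteries:** All four were there. Both red ones are on the floor of the red tray and both blue ones on the floor of the blue tray, none on top of another.
3. **Knob:** I turned it about 230° anticlockwise until I felt the stop (about 0.6 N m). Its bar lies at 175.1–175.4°, against 175.1° for the console's x axis.
4. **Fresh battery:** It stands upright in the green bay, about 2 mm off centre and squared to about 2°, with its top at the height expected for standing on the bed.

- **Knocked battery:** One blue battery was knocked about 3 cm while I was working elsewhere. It is still flat on the blue tray's floor and clear of the other one, so I left it.
- **Camera disagreement:** The two cameras differed by about 5 mm in y. I checked them against the fingers' known position and corrected for it.
- **Knob measurement:** The first reading right after release was 171–173°. A better fit then gave 174–175°, and the final one agrees with the zero stop.
- **Meter, screwdriver, spray can and tape:** I never went near them, but I did not measure them again at the end.

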